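# Pack the print nest up to the swing gauge

### The job

Build up the packing in the nest with plywood boards, laid flat and square on the packer that already lies there, and stop when the top comes up to the gauge height, that is when the yellow gauge blade will just pass over it but not over one board more. Then swing the blade by its knob right over the stack to its stop, and let go. Leave the spare boards on the trolley, the two grey packers where they are, and everything else alone.

Things in the scene. Friction and masses are not known exactly. Their poses are not given: they have to be found in the camera images.
- nest (a point): centre of the nest's floor, on top of the aluminium setting plate. x runs along the nest's 100 mm length, away from the robot, towards the gauge column; y to the left; z up. One grey packer always lies centred here, long side along x; boards belong centred on it, within 9 mm and 8 degrees
- setting_plate: aluminium plate 200 x 176 x 12 mm, fixed; origin mid-underside, axes as the nest's. Steel locating pins, 8 mm thick, 44 mm high, noses tapered, stand round the nest: two to its left (axes at nest x -36 and +36, y +30 mm), one at its far end (x +58, y 0), 4 mm clear of a centred board; right and near sides open
- thin_packer_center (a point): centre (half-way up) of the loose grey plastic packer 100 x 44 x 20 mm. It lies either in the nest or at the waiting place on the plate, 87 mm to the nest's right (nest y -87 mm); the thick packer lies at the other of the two
- thick_packer_center (a point): centre (half-way up) of the loose grey plastic packer 100 x 44 x 32 mm, in the nest or at the waiting place, see the thin packer
- board_1_center (a point): centre (half-way up) of a loose plywood packing board, 100 x 44 x 12 mm, lying flat on the trolley top; x along its 100 mm length, y along its 44 mm width, z up. The three boards are alike
- board_2_center (a point): centre (half-way up) of a loose plywood packing board, 100 x 44 x 12 mm, lying flat on the trolley top; x along its 100 mm length, y along its 44 mm width, z up. The three boards are alike
- board_3_center (a point): centre (half-way up) of a loose plywood packing board, 100 x 44 x 12 mm, lying flat on the trolley top; x along its 100 mm length, y along its 44 mm width, z up. The three boards are alike
- gauge (a joint): swing of the yellow gauge blade about its upright column (rad): 0 = against its stop, over the middle of the nest, pointing along nest -x; grows counter-clockwise seen from above as the blade swings out to the nest's right (pointing along nest -y at 1.57), up to 2.4; starts at 1.2 to 2.0. Stiff hinge (0.04 N m): stays where it is left
- gauge_axis (a point): point on the gauge column's axis (nest x +83 mm, y 0), at the height of the blade's underside, 48 mm above the nest floor. The blade is 14 mm wide, 8 mm thick and reaches 105 mm from the axis; the column (14 mm thick, hub 26 mm) ends 27 mm above this point. z up, x opposite to the blade's direction
- gauge_knob (a point): centre of the upright round black knob on the blade, 20 mm across, 26 mm high (13 mm above and below this point), 55 mm from the axis; turns with the blade
- tape_roll: roll of masking tape, 104 mm across, 25 mm high, lying flat; bystander, origin at the middle of its underside
- tally_counter: white round hand counter, 52 mm across, 21 mm high; bystander, origin at the middle of its underside

How it is judged:
By the outcome, as a careful person would: the job done as asked, in the order asked, and still so for the second after the job is handed in, with the robot touching nothing.
It also fails if it takes over 61 s, if anything falls off the work surface, if the arm or the gripper's body presses on something with over 40 N, if the wrist force passes 120 N, or if a joint passes its speed limit or range.

### The arm

A 7-joint arm with a two-finger parallel gripper is mounted at the origin on a cart in front of the work surface, level with it; the furniture and walls round the work are solid. World frame = base frame: x ahead of the robot, y to its left, z up, the work surface at z = 0. Lengths are in m, angles in rad, forces in N, time in s.
With the tool pointing down it reaches from about 0.4 to 0.85 m from the base axis. Payload 4.5 kg.
Tool frame: the origin (TCP) lies on the centre line of the jaws, within the pads' length; the fingertips stand 8 mm ahead of it and the grasp point (between the pads) lies 11 mm behind it; z points along the fingers, x is the direction in which the jaws open and shut, and the axes are right-handed (so a half turn about z gives the same grasp; the last joint's range is limited). The gripper opens to 88 mm and grips with 3 to 60 N. Pads are 18 mm wide; open, the fingers measure 123 mm over their backs; the gripper's body (75 mm by 187 mm) begins 45 mm behind the grasp point.
Start: joints at [1.249, 0.689, -0.195, 1.565, 0.157, 0.902, -0.215], TCP at [0.218, -0.586, 0.247] pointing down, gripper open.
Joint ranges: [-3.01, 3.01], [-0.46, 2.08], [-1.47, 1.51], [0.13, 2.56], [-1, 4.14], [0.04, 2.09], [-2.66, 2.66]. Speed limits (rad/s): [2.57, 2.57, 3.14, 3.14, 3.14, 3.14, 3.14].

### API

Orientations are given as a unit quaternion [x, y, z, w].
In Python, from plant import r gives the robot as it stands.
- The arm moves only by the shell command python3 -m pendant 'ROWS' [FORCE]. ROWS is JSON, a list of rows, each a list of 3 entries, a list of its own where there are three numbers: the turn, a rotation vector about the tool's x, y, z in rad, then the shift along the tool's x, y, z in m, then the opening, from 0 (shut) to 1 (fully open). In form: [[[wx, wy, wz], [tx, ty, tz], claw], ...]. A call has 1 to 10 rows; each row is the pose to reach, as a shift and turn from the pose commanded when the call began, along the tool's axes at that moment; what a row does not reach only later rows make up. A row lasts 1/10 s, in which the tool goes at most 50 mm and 8.59 degrees, less where a joint would pass 70% of its speed; a pose out of reach is approached as far as the arm can. A call with a gripper value outside its range is refused whole. The fingers move at their own pace and stop on an object; FORCE is the grip in N (left out, the last holds). Time passes only in rows, so rows that repeat a pose let the fingers close. It gives the time, the measured TCP pose, the force and the opening at its end, in the units of the state.
- r.get_state(): the state, without advancing time (a new reading comes with each control period).
- r.snapshot(name): name is "side" or "top"; returns a dict with "image" (480x640x3 uint8, red, green, blue), "mtx" (3x3 intrinsics, pixels), "dist" ([k1, k2, p1, p2, k3] as OpenCV has them; the pictures are not rectified), "R" (3x3) and "t" (3): a world point X has camera coordinates R X + t. Camera axes: x right, y down, z forward; pixel columns grow to the right and rows downward; lengths in m; the calibration is good to about 2 mm. A picture is of the moment at which its call begins. There is no depth.
- r.finish_job(): hands the job in, once; it reports no verdict.
The state is a dict: "clock": time; "q": joint angles; "qd": joint speeds; "joint_torque": joint torques, N m; "tool_pos": TCP position; "eef_rot": TCP orientation; "contact_force": force on the tool from outside, world axes, zero at the start; "moment": the same for the moment, N m; "opening": opening from 0.0 (shut) to 1.0 (fully open).
Only numpy, scipy, OpenCV 4.12 (cv2) and the standard library are available. Lean on these libraries where they do the work, as an engineer would, in place of code of your own. Each camera call takes 0.05 s, during which the arm holds its last target. There are 200 camera calls.

## Working session

There is one attempt and no reset: what is moved stays moved. The work goes in short steps, Python scripts to look and compute and a shell command to move; the robot and the scene stay as the last step left them, time stands still between calls to the robot, and variables do not carry over. Pictures are saved under pics/ and viewed, about 8 in all and at most 12, crops included, and the job is handed in when it is done.

```bash
ls; mkdir -p pics
python3 - <<'E'
from plant import r
import cv2,numpy as np,pickle
d={n:r.snapshot(n) for n in("top","side")}
pickle.dump(d,open("s0.pkl","wb"))
for n in d:
    cv2.imwrite(f"pics/{n}0.png",d[n]["image"][:,:,::-1]); print(n,(-d[n]["R"].T@d[n]["t"]).round(3),d[n]["mtx"][0,0])
s=r.get_state();print({k:np.round(s[k],3) for k in("clock","tool_pos","eef_rot","opening")})
E
```

```text
pics
top [0.397 0.033 1.017] 523.1151738914779
side [ 0.215 -0.51   0.644] 465.4406099794151
{'clock': np.float64(0.1), 'tool_pos': array([ 0.217, -0.585,  0.246]), 'eef_rot': array([ 0.821, -0.571, -0.001, -0.   ]), 'opening': np.float64(1.0)}
```

View pics/top0.png

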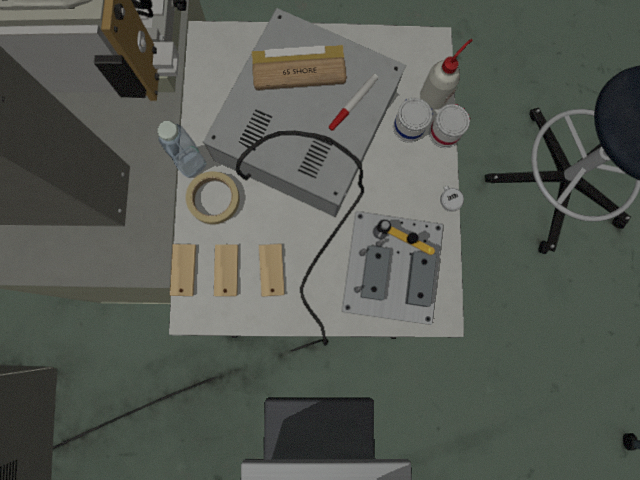

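View pics/side0.png

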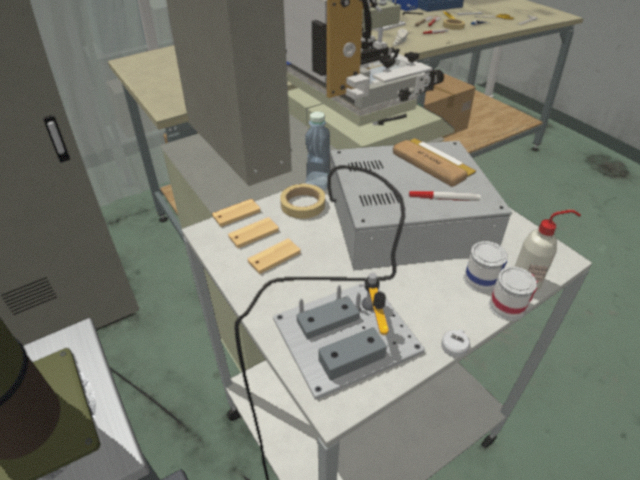

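```bash
cat > h.py <<'E'
import cv2,numpy as np,pickle
def ray(s,px):
    u=cv2.undistortPoints(np.float64(px).reshape(-1,1,2),s["mtx"],np.float64(s["dist"])).reshape(-1,2)
    d=np.c_[u,np.ones(len(u))]@s["R"]; return -s["R"].T@s["t"],d
def onz(s,px,z):
    c,d=ray(s,px); return c+d*((z-c[2])/d[:,2])[:,None]
def proj(s,X):
    return cv2.projectPoints(np.float64(X).reshape(-1,1,3),cv2.Rodrigues(s["R"])[0],s["t"],s["mtx"],np.float64(s["dist"]))[0].reshape(-1,2)
def tri(s1,p1,s2,p2):
    c1,d1=ray(s1,p1);c2,d2=ray(s2,p2);d1=d1[0];d2=d2[0]
    a,b=np.linalg.lstsq(np.c_[d1,-d2],c2-c1,rcond=None)[0]
    return (c1+a*d1+c2+b*d2)/2,np.linalg.norm(c1+a*d1-c2-b*d2)
E
python3 - <<'E'
from h import *
d=pickle.load(open("s0.pkl","rb"))
t=d["top"]["image"];s=d["side"]["image"]
a=cv2.resize(t[205:330,335:450],None,fx=4.6,fy=4.6,interpolation=cv2.INTER_CUBIC)
b=cv2.resize(s[265:400,265:430],None,fx=4.8,fy=4.4,interpolation=cv2.INTER_CUBIC)
cv2.imwrite("pics/c1.png",a[:,:,::-1]);cv2.imwrite("pics/c2.png",b[:594,:,::-1])
for n,roi in(("top",(235,305,165,295)),("side",(195,275,205,305))):
    im=d[n]["image"];hsv=cv2.cvtColor(im,cv2.COLOR_RGB2HSV)
    m=cv2.inRange(hsv,(10,60,150),(30,255,255));k=np.zeros_like(m);k[roi[0]:roi[1],roi[2]:roi[3]]=1
    m*=k
    for c in cv2.findContours(m,0,2)[0]:
        if cv2.contourArea(c)<200: continue
        if n=="top":
            P=onz(d[n],c,.012)[:,:2]; rc=cv2.minAreaRect(np.float32(P*1000));print(n,rc)
        else:
            print(n,cv2.minAreaRect(c)[0],onz(d[n],[cv2.minAreaRect(c)[0]],.010))
E
```

```text
top ((507.7120056152344, 123.00809478759766), (95.64112854003906, 14.131465911865234), 4.543417930603027)
top ((507.5712890625, 212.22789001464844), (97.02311706542969, 13.438213348388672), 2.093693971633911)
top ((508.4329528808594, 294.19512939453125), (14.220789909362793, 96.92096710205078), 89.33069610595703)
side (273.41253662109375, 254.3334197998047) [[0.50933597 0.10921633 0.01      ]]
side (252.74876403808594, 231.03904724121094) [[0.5079313  0.19685582 0.01      ]]
side (235.4060821533203, 210.74510192871094) [[0.50770186 0.28167706 0.01      ]]
```

View pics/c1.png

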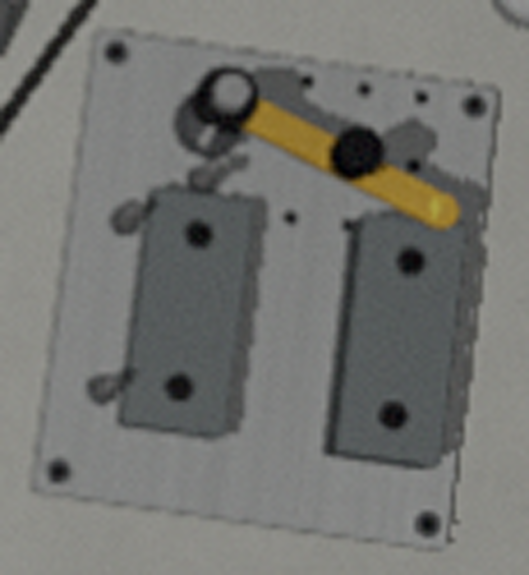

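View pics/c2.png

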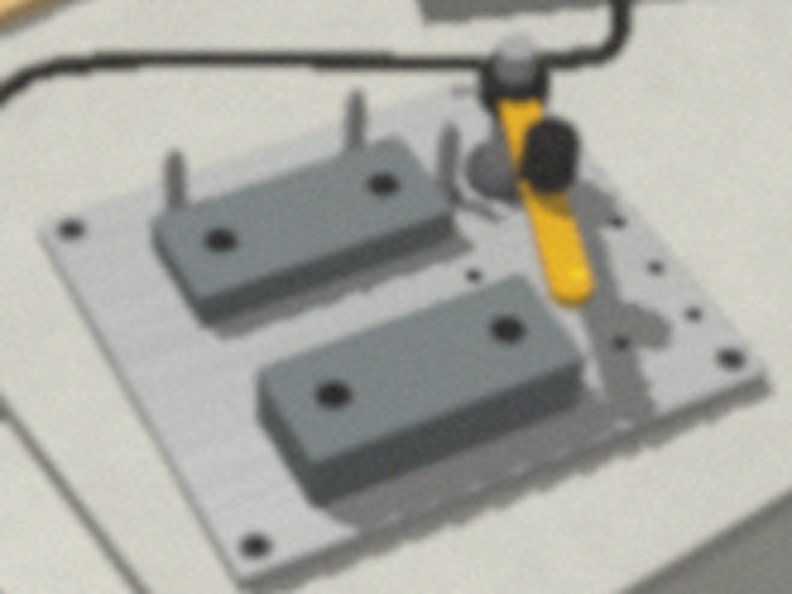

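Run:
```python
from h import *
d=pickle.load(open("s0.pkl","rb"));T=d["top"];S=d["side"]
f=lambda p:np.array(p)/4.6+[335,205]-.39
g=lambda p:np.array(p)/[4.8,4.4]+[265,265]-.39
L={"nest far":((199,234),(383,184),.032),"nest near":((179,387),(220,240),.032),"wait far":((411,261),(508,329),.044),"wait near":((393,415),(333,395),.044),
"plate fl":((116,52),None,.012),"fr":((474,105),(731,358),.012),"nl":((58,471),(70,229),.012),"nr":((428,524),(255,545),.012),
"col":((232,92),(516,55),.087),"knobtop":((352,148),(552,133),.094),"tip":((440,211),(572,280),.068)}
for k,(a,b,z) in L.items():
    o=[onz(T,[f(a)],z)[0][:2].round(4)]
    if b: o+=[onz(S,[g(b)],z)[0][:2].round(4)]; p,e=tri(T,[f(a)],S,[g(b)]);o+=[p.round(4),round(e,4)]
    print(k,*o)
hsv=cv2.cvtColor(T["image"],cv2.COLOR_RGB2HSV)
print(hsv[270,[172,178,184,190,200,205,215,227,235,262,272,280,290]].tolist())
for n,roi in(("top",(235,305,165,295)),("side",(195,275,205,305))):
    hsv=cv2.cvtColor(d[n]["image"],cv2.COLOR_RGB2HSV);m=cv2.inRange(hsv,(8,60,90),(32,255,255))
    k=np.zeros_like(m);k[roi[0]:roi[1],roi[2]:roi[3]]=1;m=cv2.morphologyEx(m*k,cv2.MORPH_CLOSE,np.ones((3,3)))
    for c in cv2.findContours(m,0,1)[0]:
        if cv2.contourArea(c)>200: print(n,[np.round(v,1) for v in cv2.minAreaRect(np.float32(onz(d[n],c,.012)[:,:2]*1000))])
```

```text
nest far [ 0.5358 -0.095 ] [ 0.5368 -0.0945] [ 0.536  -0.095   0.0329] 0.0007
nest near [ 0.4722 -0.0861] [ 0.4732 -0.0858] [ 0.4725 -0.0862  0.0327] 0.0008
wait far [ 0.5237 -0.1811] [ 0.525 -0.181] [ 0.5241 -0.1812  0.0447] 0.0011
wait near [ 0.4604 -0.1722] [ 0.4611 -0.1724] [ 0.4607 -0.1723  0.0441] 0.0007
plate fl [ 0.617  -0.0627]
fr [ 0.5958 -0.2173] [ 0.5968 -0.217 ] [ 0.5959 -0.2173  0.0129] 0.0007
nl [ 0.4385 -0.0377] [ 0.4392 -0.0374] [ 0.4387 -0.0378  0.0126] 0.0006
nr [ 0.417  -0.1929] [ 0.4181 -0.1922] [ 0.4173 -0.1927  0.0133] 0.0007
col [ 0.5849 -0.1016] [ 0.5834 -0.1056] [ 0.586  -0.1023  0.0826] 0.0004
knobtop [ 0.5617 -0.1478] [ 0.5645 -0.148 ] [ 0.5627 -0.1482  0.0948] 0.0025
tip [ 0.541  -0.1882] [ 0.5428 -0.1889] [ 0.5418 -0.1886  0.0681] 0.0019
[[20, 90, 156], [19, 83, 154], [18, 88, 145], [18, 89, 149], [17, 12, 147], [30, 7, 147], [19, 90, 153], [20, 88, 145], [20, 86, 151], [18, 84, 158], [20, 89, 143], [18, 88, 150], [30, 7, 142]]
top [array([509.5, 109.1]), array([99.2, 43.9]), np.float64(4.3)]
top [array([508.7, 197. ]), array([98.7, 44.3]), np.float64(0.6)]
top [array([507.7, 280.5]), array([45.4, 99.4]), np.float64(89.5)]
side [array([508.7, 104.4]), array([102.7,  51.9]), np.float64(3.9)]
side [array([506.9, 192.1]), array([101.8,  54.2]), np.float64(1.1)]
side [array([507.7, 275.2]), array([ 58.1, 104.2]), np.float64(89.7)]
side [array([621.6, 222.8]), array([89. , 51.5]), np.float64(60.3)]
```

Run:
```python
from h import *
d=pickle.load(open("s0.pkl","rb"));T=d["top"];S=d["side"];g=S["image"].mean(2)
for p in((303,275),(303,290),(325,250),(345,220),(361,185),(357,165)):
    for z in np.arange(0,.25,.01):
        X=onz(T,[p],z);u=proj(S,X)[0]
        w=g[int(u[1])-1:int(u[1])+3,int(u[0])-1:int(u[0])+3]
        if w.size and w.min()<60: print(p,round(z,2),X[0].round(3),u.round(),w.min())
print("pillar",onz(T,[(130,165),(125,225),(0,185)],0).round(3),"side base",onz(S,[(200,160),(250,180),(290,165)],0).round(3))
```

```text
(303, 275) 0.0 [0.5   0.048 0.   ] [285. 278.] 57.666666666666664
(303, 290) 0.01 [0.47  0.047 0.01 ] [271. 281.] 54.0
(361, 185) 0.02 [ 0.678 -0.065  0.02 ] [395. 269.] 47.666666666666664
(361, 185) 0.03 [ 0.675 -0.064  0.03 ] [394. 266.] 49.333333333333336
(361, 185) 0.04 [ 0.672 -0.063  0.04 ] [394. 262.] 49.666666666666664
(361, 185) 0.05 [ 0.669 -0.062  0.05 ] [393. 258.] 49.333333333333336
(361, 185) 0.06 [ 0.666 -0.061  0.06 ] [392. 255.] 49.0
(361, 185) 0.07 [ 0.664 -0.06   0.07 ] [391. 251.] 55.0
(357, 165) 0.1 [ 0.693 -0.05   0.1  ] [401. 230.] 51.666666666666664
(357, 165) 0.11 [ 0.69  -0.049  0.11 ] [400. 226.] 52.0
pillar [[0.72  0.401 0.   ]
 [0.596 0.402 0.   ]
 [0.676 0.668 0.   ]] side base [[0.529 0.549 0.   ]
 [0.597 0.387 0.   ]
 [0.714 0.391 0.   ]]
```

```bash
cat > go.py <<'E'
import sys,numpy as np
from plant import r
from scipy.spatial.transform import Rotation as Ro
# usage: go.py heading_deg x y z [x y z ...] -> shifts in the tool axes and turn vector from the present pose
s=r.get_state();R0=Ro.from_quat(s["eef_rot"]);p=np.array(s["tool_pos"])
a=list(map(float,sys.argv[1:]));h=np.radians(a[0])
c=[]
for k in(0,np.pi):
    X=np.array([np.cos(h+k),np.sin(h+k),0]);Z=np.array([0,0,-1.]);G=Ro.from_matrix(np.c_[X,np.cross(Z,X),Z])
    c.append((R0.inv()*G).as_rotvec())
c.sort(key=np.linalg.norm)
print("turn",c[0].round(4),"alt",c[1].round(3))
for i in range(1,len(a),3): print("shift",R0.inv().apply(np.array(a[i:i+3])-p).round(4))
print("pos",p.round(4),"q7",round(s["q"][6],2),"t",s["clock"],"F",np.round(s["contact_force"],1),"open",round(s["opening"],3))
E
python3 go.py -89.4 .48 -.25 .22 .509 .197 .15
```

```text
turn [0.0004 0.0016 0.3454] alt [-2.000e-03  1.000e-03 -2.796e+00]
shift [-0.2228 -0.3629  0.0263]
shift [-0.6316 -0.5458  0.097 ]
pos [ 0.2175 -0.5854  0.246 ] q7 -0.22 t 0.1 F [ 0.4 -0.6 -0.1] open 1.0
```

```bash
python3 -m pendant '[[[0,0,0.1],[-0.03,-0.04,0],0.7],[[0,0,0.2],[-0.06,-0.08,0],0.7],[[0,0,0.345],[-0.09,-0.12,0],0.7],[[0,0,0.345],[-0.11,-0.16,0],0.7],[[0,0,0.345],[-0.14,-0.2,0.01],0.7],[[0,0,0.345],[-0.165,-0.24,0.01],0.7],[[0,0,0.345],[-0.19,-0.28,0.02],0.7],[[0,0,0.345],[-0.21,-0.32,0.02],0.7],[[0,0,0.345],[-0.223,-0.363,0.026],0.7],[[0,0,0.345],[-0.223,-0.363,0.026],0.7]]' 40; python3 go.py -89.4 .509 .197 .12 .509 .197 .04
```

```text
clock: 1.1
tool_pos: [0.486, -0.2436, 0.22]
eef_rot: [0.715, -0.699, -0.0, -0.003]
contact_force: [-0.9, 0.0, 0.4]
opening: 0.699
turn [-0.0038  0.0039  0.012 ] alt [-0.006 -0.006 -3.13 ]
shift [-0.4396 -0.0325  0.1018]
shift [-0.4392 -0.0322  0.1818]
pos [ 0.486  -0.2436  0.22  ] q7 -1.2 t 1.1 F [-0.9  0.   0.4] open 0.699
```

```bash
python3 -m pendant '[[[0,0,0.012],[-0.05,-0.004,0],0.7],[[0,0,0.012],[-0.1,-0.008,0],0.7],[[0,0,0.012],[-0.15,-0.012,0],0.7],[[0,0,0.012],[-0.2,-0.016,0],0.7],[[0,0,0.012],[-0.25,-0.02,0],0.7],[[0,0,0.012],[-0.3,-0.024,0.025],0.7],[[0,0,0.012],[-0.345,-0.028,0.05],0.7],[[0,0,0.012],[-0.385,-0.03,0.075],0.7],[[0,0,0.012],[-0.425,-0.032,0.1],0.7],[[0,0,0.012],[-0.44,-0.032,0.13],0.7]]' 40; python3 -m pendant '[[[0,0,0],[0,0,0],0.7],[[0,0,0],[0,0,0],0.7]]'; python3 go.py -89.4 .509 .197 .0105
```

```text
clock: 2.1
tool_pos: [0.5078, 0.1956, 0.0898]
eef_rot: [0.709, -0.705, -0.001, -0.002]
contact_force: [0.0, 0.3, 0.2]
opening: 0.698
clock: 2.3
tool_pos: [0.5072, 0.1884, 0.0905]
eef_rot: [-0.706, 0.708, -0.0, -0.001]
contact_force: [0.3, -0.6, 1.3]
opening: 0.7
turn [ 0.0015 -0.0019 -0.0122] alt [-3.000e-03 -2.000e-03  3.129e+00]
shift [-0.0087 -0.0019  0.08  ]
pos [0.5072 0.1884 0.0905] q7 -1.94 t 2.3 F [ 0.3 -0.6  1.3] open 0.7
```

```bash
python3 -m pendant '[[[0,0,-0.01],[-0.004,-0.001,0.02],0.7],[[0,0,-0.01],[-0.0085,-0.002,0.045],0.7],[[0,0,-0.01],[-0.0085,-0.002,0.06],0.7],[[0,0,-0.01],[-0.0085,-0.002,0.07],0.7],[[0,0,-0.01],[-0.0085,-0.002,0.07],0.7],[[0,0,-0.01],[-0.0085,-0.002,0.07],0.7]]'; python3 go.py -89.4 .509 .197 .0105
python3 - <<'E'
from plant import r
import cv2,numpy as np
a=r.snapshot("top")["image"];b=r.snapshot("side")["image"]
o=np.hstack([cv2.resize(a[220:310,160:300],(560,360)),cv2.resize(b[180:270,200:260],(240,360))])
cv2.imwrite("pics/c3.png",o[:,:,::-1])
E
```

```text
clock: 2.9
tool_pos: [0.51, 0.1977, 0.0214]
eef_rot: [0.71, -0.704, 0.0, -0.0]
contact_force: [0.1, 0.2, 0.4]
opening: 0.698
turn [-0.0008 -0.0003 -0.0027] alt [-0.000e+00  1.000e-03  3.139e+00]
shift [0.0007 0.0011 0.0109]
pos [0.51   0.1977 0.0214] q7 -1.95 t 2.9 F [0.1 0.2 0.4] open 0.698
```

View pics/c3.png

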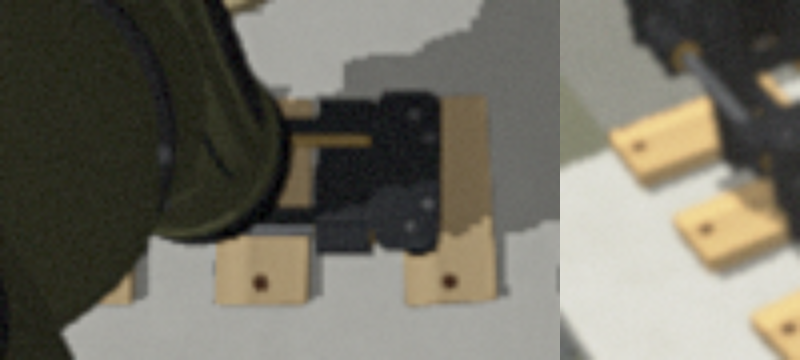

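The gripper straddles the middle board (board at crop ~(260,200)), clear of both neighbours. I go down and grip.

```bash
python3 -m pendant '[[[0,0,0],[0,0,0.006],0.7],[[0,0,0],[0.0005,0.001,0.0108],0.7],[[0,0,0],[0.0005,0.001,0.0108],0.7],[[0,0,0],[0.0005,0.001,0.0108],0.6],[[0,0,0],[0.0005,0.001,0.0108],0.5],[[0,0,0],[0.0005,0.001,0.0108],0.4],[[0,0,0],[0.0005,0.001,0.0108],0.4],[[0,0,0],[0.0005,0.001,0.0108],0.4],[[0,0,0],[0.0005,0.001,0.0108],0.4]]' 40; python3 -m pendant '[[[0,0,0],[0,0,-0.02],0.4],[[0,0,0],[0,0,-0.05],0.4],[[0,0,0],[0,0,-0.08],0.4],[[0,0,0],[0,0,-0.11],0.4],[[0,0,0],[0,0,-0.12],0.4],[[0,0,0],[0,0,-0.12],0.4]]';  python3 go.py -98 .504 -.0906 .12
```

```text
clock: 3.9
tool_pos: [0.5087, 0.1979, 0.01]
eef_rot: [0.71, -0.704, 0.0, -0.0]
contact_force: [-0.1, 0.2, -0.4]
opening: 0.49
clock: 4.5
tool_pos: [0.5093, 0.1982, 0.131]
eef_rot: [0.71, -0.704, 0.001, -0.001]
contact_force: [0.4, -0.3, -0.9]
opening: 0.493
turn [-0.0025  0.0013  0.1484] alt [-2.000e-03 -4.000e-03 -2.993e+00]
shift [0.2888 0.0079 0.0107]
pos [0.5093 0.1982 0.131 ] q7 -1.95 t 4.5 F [ 0.4 -0.3 -0.9] open 0.493
```

```bash
python3 -m pendant '[[[0,0,0],[0.015,0,0],0.4],[[0,0,0.02],[0.045,0,0],0.4],[[0,0,0.05],[0.085,0.002,0],0.4],[[0,0,0.08],[0.125,0.003,0],0.4],[[0,0,0.11],[0.165,0.005,0],0.4],[[0,0,0.148],[0.205,0.006,0],0.4],[[0,0,0.148],[0.24,0.007,0],0.4],[[0,0,0.148],[0.27,0.008,0],0.4],[[0,0,0.148],[0.289,0.008,0],0.4],[[0,0,0.148],[0.289,0.008,0],0.4]]'; python3 -m pendant '[[[0,0,0],[0,0,0],0.4],[[0,0,0],[0,0,0],0.4]]'; python3 go.py -98 .504 -.0906 .06
python3 - <<'E'
from plant import r
import cv2,numpy as np
a=r.snapshot("top")["image"];b=r.snapshot("side")["image"]
o=np.hstack([cv2.resize(a[200:335,320:460],(415,400)),cv2.resize(b[230:400,265:430],(385,400))])
cv2.imwrite("pics/c4.png",o[:,:,::-1])
E
```

```text
clock: 5.5
tool_pos: [0.5011, -0.0959, 0.1284]
eef_rot: [-0.654, 0.757, 0.0, -0.002]
contact_force: [-0.6, 0.6, -0.6]
opening: 0.494
clock: 5.7
tool_pos: [0.5026, -0.0897, 0.1292]
eef_rot: [-0.657, 0.754, 0.001, -0.0]
contact_force: [0.3, 0.6, -1.6]
opening: 0.491
turn [0.0016 0.0009 0.0024] alt [-1.000e-03  3.000e-03 -3.139e+00]
shift [ 0.0008 -0.0016  0.0692]
pos [ 0.5026 -0.0897  0.1292] q7 -1.63 t 5.7 F [ 0.3  0.6 -1.6] open 0.491
```

View pics/c4.png

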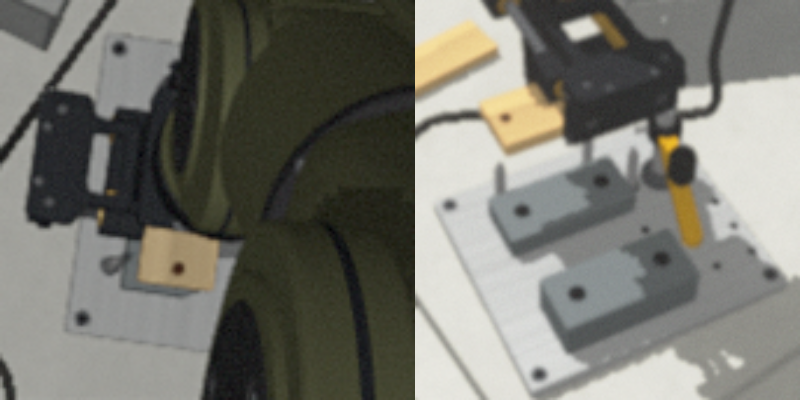

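Run:
```python
from h import *
d=pickle.load(open("s0.pkl","rb"));T=d["top"];S=d["side"]
h0=onz(T,[(224.6,290)],.012)[0];print("hole before",h0.round(4),"offset",np.round(h0[:2]-[.5087,.197],4))
P=(379.7,290);Q=(303.3,280)
print(tri(T,[P],S,[Q]))
h=onz(T,[P],.131)[0];a=np.radians(-8);R=np.array([[np.cos(a),-np.sin(a)],[np.sin(a),np.cos(a)]])
print("hole now in tool-yaw frame",R.T@(h[:2]-[.5026,-.0897]))
```

```text
hole before [0.4689 0.1972 0.012 ] offset [-0.0398  0.0002]
(array([ 0.46278626, -0.08472786,  0.13152322]), np.float64(0.000535033147885439))
hole now in tool-yaw frame [-0.0403296  -0.00060801]
```

```bash
python3 -m pendant '[[[0,0,0.002],[0.001,-0.0016,0.015],0.4],[[0,0,0.002],[0.001,-0.0016,0.035],0.4],[[0,0,0.002],[0.001,-0.0016,0.05],0.4],[[0,0,0.002],[0.001,-0.0016,0.065],0.4],[[0,0,0.002],[0.001,-0.0016,0.075],0.4],[[0,0,0.002],[0.001,-0.0016,0.08],0.4],[[0,0,0.002],[0.001,-0.0016,0.083],0.4],[[0,0,0.002],[0.001,-0.0016,0.083],0.4]]';  python3 go.py -98 .504 -.0906 .042
```

```text
clock: 6.6
tool_pos: [0.5047, -0.0922, 0.0469]
eef_rot: [-0.656, 0.755, -0.0, 0.0]
contact_force: [-0.8, -0.4, -0.6]
opening: 0.492
turn [-0.0002 -0.     -0.0012] alt [-0.    0.    3.14]
shift [-0.0015  0.0009  0.0049]
pos [ 0.5047 -0.0922  0.0469] q7 -1.64 t 6.6 F [-0.8 -0.4 -0.6] open 0.492
```

```bash
python3 -m pendant '[[[0,0,0],[-0.001,0.0005,0.002],0.4],[[0,0,0],[-0.001,0.0005,0.004],0.4],[[0,0,0],[-0.001,0.0005,0.005],0.4],[[0,0,0],[-0.001,0.0005,0.005],0.4]]'; python3 -m pendant '[[[0,0,0],[0,0,0],0.53],[[0,0,0],[0,0,0],0.58],[[0,0,0],[0,0,0],0.62],[[0,0,0],[0,0,0],0.65],[[0,0,0],[0,0,-0.01],0.65],[[0,0,0],[0,0,-0.04],0.65],[[0,0,0],[0,0,-0.08],0.65],[[0,0,0],[0,0,-0.12],0.65]]';  python3 go.py -85.7 .509 .109 .14
```

```text
clock: 7.0
tool_pos: [0.5043, -0.0913, 0.042]
eef_rot: [-0.655, 0.755, -0.0, 0.0]
contact_force: [-0.2, -0.3, -1.0]
opening: 0.493
clock: 7.8
tool_pos: [0.5037, -0.0913, 0.1636]
eef_rot: [-0.655, 0.755, 0.0, -0.0]
contact_force: [-0.1, 0.0, 0.1]
opening: 0.647
turn [ 0.0008 -0.     -0.2163] alt [-0.000e+00 -1.000e-03  2.925e+00]
shift [-0.199   0.0229  0.0236]
pos [ 0.5037 -0.0913  0.1636] q7 -1.63 t 7.8 F [-0.1  0.   0.1] open 0.647
```

```bash
python3 -m pendant '[[[0,0,-0.05],[-0.03,0.003,0],0.68],[[0,0,-0.1],[-0.07,0.008,0],0.68],[[0,0,-0.15],[-0.11,0.012,0],0.68],[[0,0,-0.216],[-0.15,0.017,0.01],0.68],[[0,0,-0.216],[-0.18,0.021,0.03],0.68],[[0,0,-0.216],[-0.199,0.023,0.06],0.68],[[0,0,-0.216],[-0.199,0.023,0.08],0.68],[[0,0,-0.216],[-0.199,0.023,0.08],0.68],[[0,0,-0.216],[-0.199,0.023,0.08],0.68]]';  python3 go.py -85.7 .509 .109 .0105
python3 - <<'E'
from plant import r
from h import *
T=r.snapshot("top");S=r.snapshot("side")
a=T["image"];b=S["image"]
o=np.hstack([cv2.resize(a[205:335,335:455],(400,433)),cv2.resize(b[255:400,265:430],(400,433))])
cv2.imwrite("pics/c5.png",o[:,:,::-1])
hsv=cv2.cvtColor(a,cv2.COLOR_RGB2HSV);m=cv2.inRange(hsv,(8,60,60),(32,160,255));k=np.zeros_like(m);k[245:305,355:405]=1
for c in cv2.findContours(m*k,0,1)[0]:
    if cv2.contourArea(c)>100: print([np.round(v,1) for v in cv2.minAreaRect(np.float32(onz(T,c,.044)[:,:2]*1000))])
E
```

```text
clock: 8.7
tool_pos: [0.5095, 0.1083, 0.0825]
eef_rot: [0.733, -0.68, 0.0, 0.0]
contact_force: [-0.7, -0.1, 0.1]
opening: 0.68
turn [ 0.0001 -0.0007 -0.0009] alt [-1.000e-03 -0.000e+00  3.141e+00]
shift [-0.0007  0.0004  0.072 ]
pos [0.5095 0.1083 0.0825] q7 -1.81 t 8.7 F [-0.7 -0.1  0.1] open 0.68
[array([503.4, -91. ]), array([ 45.2, 100.8]), np.float64(82.2)]
```

View pics/c5.png

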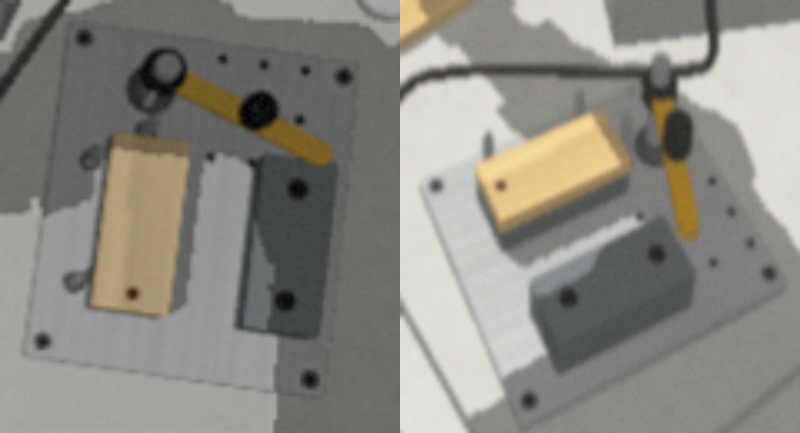

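The first board lies square on the packer, centred at (0.5034, −0.091), yaw −7.8° (in the crop at ~(140,225)). Next board.

```bash
python3 -m pendant '[[[0,0,0],[-0.0005,0,0.02],0.68],[[0,0,0],[-0.0005,0,0.045],0.68],[[0,0,0],[-0.0005,0,0.06],0.68],[[0,0,0],[-0.0005,0,0.068],0.68],[[0,0,0],[-0.0005,0,0.072],0.68],[[0,0,0],[-0.0005,0,0.072],0.68],[[0,0,0],[-0.0005,0,0.072],0.6],[[0,0,0],[-0.0005,0,0.072],0.5],[[0,0,0],[-0.0005,0,0.072],0.4],[[0,0,0],[-0.0005,0,0.072],0.4]]' 40; python3 -m pendant '[[[0,0,0],[0,0,0],0.4],[[0,0,0],[0,0,0],0.4],[[0,0,0],[0,0,-0.02],0.4],[[0,0,0],[0,0,-0.05],0.4],[[0,0,0],[0,0,-0.09],0.4],[[0,0,0],[0,0,-0.12],0.4],[[0,0,0],[0,0,-0.13],0.4],[[0,0,0],[0,0,-0.13],0.4]]';  python3 go.py -98 .504 -.0906 .13
```

```text
clock: 9.8
tool_pos: [0.5098, 0.1095, 0.0105]
eef_rot: [0.733, -0.68, 0.0, -0.0]
contact_force: [0.0, -0.2, 4.8]
opening: 0.493
clock: 10.6
tool_pos: [0.5101, 0.1097, 0.1409]
eef_rot: [0.733, -0.68, 0.001, -0.001]
contact_force: [0.3, 0.7, -0.3]
opening: 0.493
turn [-0.0025  0.0007  0.2144] alt [-1.000e-03 -4.000e-03 -2.927e+00]
shift [0.1992 0.021  0.0108]
pos [0.5101 0.1097 0.1409] q7 -1.81 t 10.6 F [ 0.3  0.7 -0.3] open 0.493
```

```bash
python3 -m pendant '[[[0,0,0.02],[0.015,0.001,0],0.4],[[0,0,0.06],[0.045,0.004,0],0.4],[[0,0,0.1],[0.08,0.008,0],0.4],[[0,0,0.15],[0.115,0.012,0],0.4],[[0,0,0.19],[0.15,0.016,0],0.4],[[0,0,0.214],[0.18,0.019,0],0.4],[[0,0,0.214],[0.199,0.021,0],0.4],[[0,0,0.214],[0.199,0.021,0],0.4],[[0,0,0.214],[0.199,0.021,0],0.4]]'; python3 go.py -98 .504 -.0908 .054
```

```text
clock: 11.5
tool_pos: [0.5023, -0.0907, 0.1386]
eef_rot: [-0.656, 0.755, 0.001, -0.001]
contact_force: [0.2, 0.7, 0.3]
opening: 0.493
turn [ 0.0027  0.0002 -0.001 ] alt [ 0.    -0.004  3.141]
shift [-0.0002 -0.002   0.0846]
pos [ 0.5023 -0.0907  0.1386] q7 -1.64 t 11.5 F [0.2 0.7 0.3] open 0.493
```

```bash
python3 -m pendant '[[[0,0,0],[0,-0.001,0.015],0.4],[[0,0,0],[0,-0.001,0.035],0.4],[[0,0,0],[0,-0.001,0.05],0.4],[[0,0,0],[0,-0.001,0.065],0.4],[[0,0,0],[0,-0.001,0.074],0.4],[[0,0,0],[0,-0.001,0.08],0.4],[[0,0,0],[0,-0.001,0.08],0.4]]';  python3 go.py -98 .504 -.0908 .0545
```

```text
clock: 12.2
tool_pos: [0.504, -0.0899, 0.0592]
eef_rot: [-0.657, 0.754, 0.001, -0.0]
contact_force: [0.6, -0.0, 0.4]
opening: 0.496
turn [0.0014 0.0003 0.0014] alt [-0.00e+00  2.00e-03 -3.14e+00]
shift [ 0.0009 -0.0002  0.0047]
pos [ 0.504  -0.0899  0.0592] q7 -1.65 t 12.2 F [ 0.6 -0.   0.4] open 0.496
```

```bash
python3 -m pendant '[[[0,0,0],[0.0005,0,0.002],0.4],[[0,0,0],[0.0005,0,0.004],0.4],[[0,0,0],[0.0005,0,0.005],0.4],[[0,0,0],[0.0005,0,0.005],0.4]]'; python3 -m pendant '[[[0,0,0],[0,0,0],0.53],[[0,0,0],[0,0,0],0.58],[[0,0,0],[0,0,0],0.62],[[0,0,0],[0,0,0],0.65],[[0,0,0],[0,0,-0.01],0.65],[[0,0,0],[0,0,-0.04],0.65],[[0,0,0],[0,0,-0.08],0.65],[[0,0,0],[0,0,-0.12],0.65],[[0,0,0],[0,0,-0.15],0.65]]';  python3 go.py -98 .40 .03 .20
```

```text
clock: 12.6
tool_pos: [0.5044, -0.0912, 0.0551]
eef_rot: [-0.656, 0.755, -0.0, 0.0]
contact_force: [0.3, 0.4, -0.4]
opening: 0.493
clock: 13.5
tool_pos: [0.5045, -0.0913, 0.2079]
eef_rot: [-0.656, 0.755, -0.001, 0.001]
contact_force: [0.5, -0.6, 0.3]
opening: 0.654
turn [-0.0025 -0.      0.0003] alt [ 0.    -0.004 -3.141]
shift [-0.1056  0.1204  0.0076]
pos [ 0.5045 -0.0913  0.2079] q7 -1.64 t 13.5 F [ 0.5 -0.6  0.3] open 0.654
```

```bash
python3 -m pendant '[[[0,0,0],[-0.04,0,0],0.65],[[0,0,0],[-0.08,0,0],0.65],[[0,0,0],[-0.12,0,0],0.65],[[0,0,0],[-0.16,0,0],0.65],[[0,0,0],[-0.19,0,0],0.65],[[0,0,0],[-0.19,0,0],0.65],[[0,0,0],[-0.19,0,0],0.65]]'
cat > look.py <<'E'
from plant import r
from h import *
import sys
T=r.snapshot("top");S=r.snapshot("side");pickle.dump({"top":T,"side":S},open(sys.argv[1]+".pkl","wb"))
a=T["image"];b=S["image"]
o=np.hstack([cv2.resize(a[205:335,335:455],(400,433)),cv2.resize(b[255:400,265:430],(400,433))])
cv2.imwrite(f"pics/{sys.argv[1]}.png",o[:,:,::-1])
hsv=cv2.cvtColor(a,cv2.COLOR_RGB2HSV);m=cv2.inRange(hsv,(8,60,60),(32,160,255));k=np.zeros_like(m);k[240:310,350:405]=1
for c in cv2.findContours(m*k,0,1)[0]:
    if cv2.contourArea(c)>100: print([np.round(v,1) for v in cv2.minAreaRect(np.float32(onz(T,c,.056)[:,:2]*1000))])
E
python3 look.py c6
```

```text
clock: 14.2
tool_pos: [0.5303, 0.0972, 0.2053]
eef_rot: [-0.657, 0.754, -0.0, -0.0]
contact_force: [-0.2, -1.4, -0.2]
opening: 0.647
[array([503.3, -90.4]), array([ 45.9, 101.8]), np.float64(82.0)]
```

View pics/c6.png

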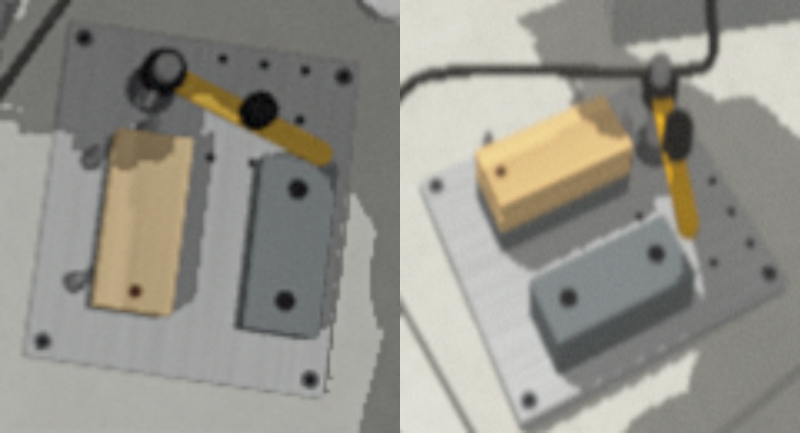

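```bash
python3 go.py 152.8 .562 -.1495 .2
```

```text
turn [ 8.0000e-04 -1.2000e-03 -1.2374e+00] alt [-1.000e-03 -1.000e-03  1.904e+00]
shift [ 0.2377 -0.0658  0.0056]
pos [0.5304 0.0951 0.2052] q7 -1.95 t 14.3 F [ 0.3 -0.   0.2] open 0.65
```

```bash
python3 -m pendant '[[[0,0,0.14],[0.02,-0.006,0],0.45],[[0,0,0.28],[0.05,-0.014,0],0.45],[[0,0,0.42],[0.08,-0.022,0],0.45],[[0,0,0.56],[0.11,-0.03,0],0.45],[[0,0,0.7],[0.14,-0.04,0],0.45],[[0,0,0.84],[0.17,-0.048,0],0.45],[[0,0,0.98],[0.2,-0.056,0],0.45],[[0,0,1.12],[0.22,-0.062,0],0.45],[[0,0,1.26],[0.2377,-0.066,0],0.45],[[0,0,1.4],[0.2377,-0.066,0],0.45]]' 30;python3 go.py 152.8 .562 -.1495 .12
```

```text
clock: 15.3
tool_pos: [0.5617, -0.1535, 0.2055]
eef_rot: [-0.009, 1.0, -0.002, 0.0]
contact_force: [0.3, 0.6, 0.5]
opening: 0.448
turn [-0.0031  0.0011  0.4925] alt [-2.000e-03 -4.000e-03 -2.649e+00]
shift [-0.0003  0.0043  0.0855]
pos [ 0.5617 -0.1535  0.2055] q7 -2.56 t 15.3 F [0.3 0.6 0.5] open 0.448
```

```bash
python3 -m pendant '[[[0,0,-0.14],[0,0.004,0],0.45],[[0,0,-0.28],[0,0.004,0],0.45],[[0,0,-0.42],[0,0.004,0],0.45],[[0,0,-0.56],[0,0.004,0],0.45],[[0,0,-0.7],[0,0.004,0],0.45],[[0,0,-0.84],[0,0.004,0],0.45],[[0,0,-0.98],[0,0.004,0],0.45],[[0,0,-1.12],[0,0.004,0],0.45],[[0,0,-1.26],[0,0.004,0],0.45],[[0,0,-1.4],[0,0.004,0],0.45]]';  python3 -m pendant '[[[0,0,-0.14],[0,0,0],0.45],[[0,0,-0.28],[0,0,0],0.45],[[0,0,-0.42],[0,0,0],0.45],[[0,0,-0.56],[0,0,0],0.45],[[0,0,-0.7],[0,0,0],0.45],[[0,0,-0.84],[0,0,0],0.45],[[0,0,-0.98],[0,0,0],0.45],[[0,0,-1.12],[0,0,0],0.45],[[0,0,-1.25],[0,0,0],0.45],[[0,0,-1.25],[0,0,0],0.45]]';python3 go.py -27.2 .562 -.1495 .12 .562 -.1495 .082
python3 - <<'E'
from plant import r
print([round(v,2) for v in r.get_state()["q"]])
E
```

```text
clock: 16.3
tool_pos: [0.5618, -0.1457, 0.2051]
eef_rot: [-0.657, 0.754, -0.0, -0.001]
contact_force: [-1.2, -0.2, -0.2]
opening: 0.451
clock: 17.3
tool_pos: [0.5617, -0.1458, 0.2048]
eef_rot: [0.973, -0.229, -0.0, 0.0]
contact_force: [0.0, -0.0, -0.0]
opening: 0.453
turn [0.001  0.0006 0.012 ] alt [-1.00e-03  2.00e-03 -3.13e+00]
shift [0.0019 0.0031 0.0848]
shift [0.002  0.0031 0.1228]
pos [ 0.5617 -0.1458  0.2048] q7 -0.62 t 17.3 F [ 0. -0. -0.] open 0.453
[np.float64(0.4), np.float64(0.7), np.float64(-0.38), np.float64(1.74), np.float64(0.35), np.float64(0.77), np.float64(-0.62)]
```

```bash
python3 -m pendant '[[[0,0,0.012],[0.002,0.003,0.03],0.45],[[0,0,0.012],[0.002,0.003,0.06],0.45],[[0,0,0.012],[0.002,0.003,0.085],0.45],[[0,0,0.012],[0.002,0.003,0.095],0.45],[[0,0,0.012],[0.002,0.003,0.103],0.45],[[0,0,0.012],[0.002,0.003,0.11],0.45],[[0,0,0.012],[0.002,0.003,0.117],0.45],[[0,0,0.012],[0.002,0.003,0.122],0.45],[[0,0,0.012],[0.002,0.003,0.122],0.45]]';python3 go.py -27.2 .562 -.1495 .082;python3 -m pendant '[[[0,0,0],[0,0,0],0.38],[[0,0,0],[0,0,0],0.32],[[0,0,0],[0,0,0],0.26],[[0,0,0],[0,0,0],0.2],[[0,0,0],[0,0,0],0.15],[[0,0,0],[0,0,0],0.15],[[0,0,0],[0,0,0],0.15]]' 10;python3 look.py c7
```

```text
clock: 18.2
tool_pos: [0.5632, -0.1471, 0.0827]
eef_rot: [0.972, -0.234, -0.0, 0.0]
contact_force: [-0.2, -0.2, -0.4]
opening: 0.453
turn [0.0002 0.0003 0.0026] alt [-0.     0.    -3.139]
shift [-0.      0.0027  0.0007]
pos [ 0.5632 -0.1471  0.0827] q7 -0.71 t 18.2 F [-0.2 -0.2 -0.4] open 0.453
clock: 18.9
tool_pos: [0.5635, -0.1472, 0.0832]
eef_rot: [0.972, -0.234, 0.0, 0.0]
contact_force: [-0.0, 0.3, 2.6]
opening: 0.223
[array([503.4, -90.5]), array([ 46.2, 102. ]), np.float64(82.1)]
```

View pics/c7.png

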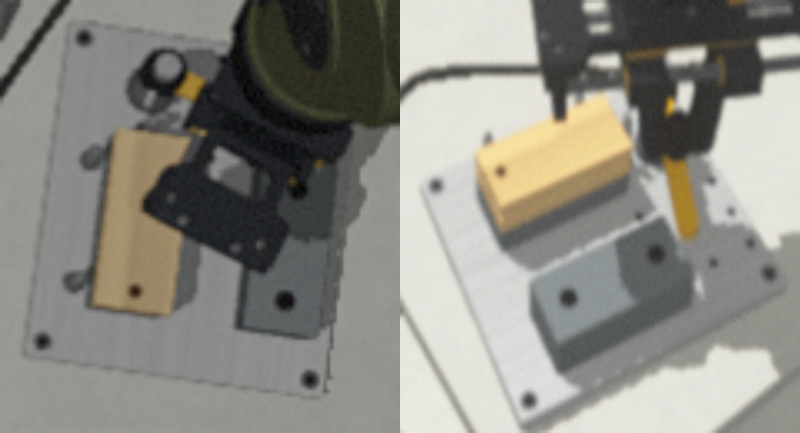

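```bash
cat > arc.py <<'E'
import sys,numpy as np
from plant import r
from scipy.spatial.transform import Rotation as Ro
s=r.get_state();R0=Ro.from_quat(s["eef_rot"]);p=np.array(s["tool_pos"]);A=np.array([.5864,-.1021,p[2]])
v=p-A;h=np.radians(-8);x=np.array([np.cos(h),np.sin(h)]);y=np.array([-x[1],x[0]])
print("theta",np.arctan2(-v[:2]@y,-v[:2]@x),"rad",np.linalg.norm(v))
for f in map(float,sys.argv[1:]):
    print(f,R0.inv().apply(A+Ro.from_rotvec([0,0,-f]).apply(v)-p).round(4))
E
python3 arc.py .1 .2 .3 .4 .5 .6 .7 .8 .9
```

```text
theta 1.2413488137835587 rad 0.050614463162781155
0.1 [-0.0051 -0.0002 -0.    ]
0.2 [-0.0101 -0.001  -0.    ]
0.3 [-0.015  -0.0022 -0.    ]
0.4 [-0.0197 -0.0039 -0.    ]
0.5 [-0.0243 -0.0061 -0.    ]
0.6 [-0.0286 -0.0088 -0.    ]
0.7 [-0.0326 -0.0118 -0.    ]
0.8 [-0.0364 -0.0152 -0.    ]
0.9 [-0.0397 -0.019  -0.    ]
```

```bash
python3 -m pendant '[[[0,0,0.05],[-0.0025,0,0],0.15],[[0,0,0.1],[-0.005,0,0],0.15],[[0,0,0.2],[-0.01,-0.001,0],0.15],[[0,0,0.3],[-0.015,-0.002,0],0.15],[[0,0,0.4],[-0.02,-0.004,0],0.15],[[0,0,0.5],[-0.024,-0.006,0],0.15],[[0,0,0.6],[-0.0285,-0.009,0],0.15],[[0,0,0.7],[-0.0325,-0.012,0],0.15],[[0,0,0.7],[-0.0325,-0.012,0],0.15]]'; python3 arc.py .1 .2 .3 .4 .5 .54 .57;python3 go.py -98 .5 -.1 .1
```

```text
clock: 19.9
tool_pos: [0.5396, -0.1212, 0.0831]
eef_rot: [0.833, -0.553, -0.0, 0.0]
contact_force: [-0.5, -0.4, 3.6]
opening: 0.222
theta 0.526384299670708 rad 0.050507062899847875
0.1 [-0.005  -0.0003 -0.    ]
0.2 [-0.01   -0.0011 -0.    ]
0.3 [-0.0149 -0.0024 -0.    ]
0.4 [-0.0196 -0.0042 -0.    ]
0.5 [-0.0241 -0.0065 -0.    ]
0.54 [-0.0259 -0.0075 -0.    ]
0.57 [-0.0272 -0.0083 -0.    ]
turn [ 4.000e-04 -2.000e-04  5.389e-01] alt [ 0.000e+00  1.000e-03 -2.603e+00]
shift [-0.0349  0.0283 -0.0168]
pos [ 0.5396 -0.1212  0.0831] q7 -1.21 t 19.9 F [-0.5 -0.4  3.6] open 0.222
```

```bash
python3 -m pendant '[[[0,0,0.1],[-0.005,0,0],0.15],[[0,0,0.2],[-0.01,-0.001,0],0.15],[[0,0,0.3],[-0.015,-0.0025,0],0.15],[[0,0,0.4],[-0.0195,-0.004,0],0.15],[[0,0,0.48],[-0.023,-0.006,0],0.15],[[0,0,0.52],[-0.025,-0.007,0],0.15],[[0,0,0.54],[-0.026,-0.0075,0],0.15],[[0,0,0.54],[-0.026,-0.0075,0],0.15]]'; python3 arc.py .03 .06
```

```text
clock: 20.7
tool_pos: [0.5362, -0.0946, 0.0831]
eef_rot: [-0.656, 0.754, 0.001, -0.0]
contact_force: [-1.4, 0.4, 5.0]
opening: 0.22
theta -0.008895806593992316 rad 0.050786903718803476
0.03 [-0.0015 -0.      0.    ]
0.06 [-0.003  -0.0001  0.    ]
```

```bash
for i in 1 2; do python3 -m pendant '[[[0,0,0],[-0.001,0,0],0.15],[[0,0,0],[-0.0015,0,0],0.15],[[0,0,0],[-0.0015,0,0],0.15]]'; done; python3 arc.py .03
```

```text
clock: 21.0
tool_pos: [0.5362, -0.0945, 0.0831]
eef_rot: [-0.656, 0.755, 0.0, -0.001]
contact_force: [-1.5, -1.6, 5.5]
opening: 0.216
clock: 21.3
tool_pos: [0.5362, -0.0944, 0.0831]
eef_rot: [-0.655, 0.755, -0.001, -0.001]
contact_force: [-1.7, -5.1, 4.3]
opening: 0.225
theta -0.012183260291709283 rad 0.050766099196777506
0.03 [-0.0015 -0.     -0.    ]
```

```bash
python3 -m pendant '[[[0,0,0],[0.001,0,0],0.26],[[0,0,0],[0.003,0,0],0.3],[[0,0,0],[0.003,0,0],0.36],[[0,0,0],[0.003,0,0],0.42],[[0,0,0],[0.003,0,0],0.45],[[0,0,0],[0.003,0,-0.02],0.45],[[0,0,0],[0.003,0,-0.05],0.45],[[0,0,0],[0.003,0,-0.09],0.45],[[0,0,0],[0.003,0,-0.13],0.45]]'; python3 -m pendant '[[[0,0,0],[-0.04,0,0],0.45],[[0,0,0],[-0.08,0,0],0.45],[[0,0,0],[-0.12,0.01,0],0.45],[[0,0,0],[-0.16,0.02,0],0.45],[[0,0,0],[-0.2,0.03,0],0.45],[[0,0,0],[-0.22,0.03,0],0.45],[[0,0,0],[-0.22,0.03,0],0.45],[[0,0,0],[-0.22,0.03,0],0.45]]'; python3 look.py c8
```

```text
clock: 22.2
tool_pos: [0.5362, -0.0945, 0.214]
eef_rot: [-0.656, 0.755, 0.0, -0.0]
contact_force: [-0.1, 0.7, 0.1]
opening: 0.448
clock: 23.0
tool_pos: [0.5377, 0.1267, 0.2128]
eef_rot: [-0.656, 0.755, -0.0, -0.0]
contact_force: [-0.5, 0.5, 0.6]
opening: 0.448
[array([508., -91.]), array([ 45.9, 111.2]), np.float64(82.1)]
```

View pics/c8.png

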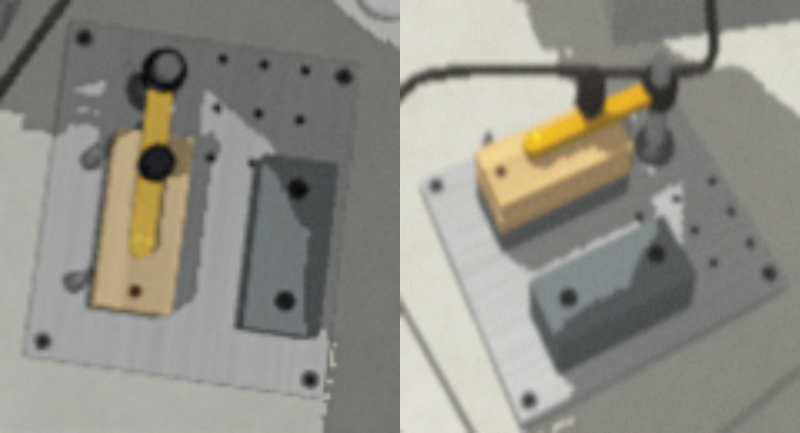

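```bash
python3 -c "
from plant import r
print(r.finish_job())"
```

```text
the job is handed in; nothing more can be done
None
```

The packing is built up to gauge height, the blade is swung to its stop over the stack, and the job is handed in at about 23 s of the 61 s allowed.

- **How many boards:** the packer in the nest measured about 20 mm thick, so it is the thin one. Two 12 mm boards bring the top to 44 mm, under the blade at 48 mm; a third would not pass.
- **Placing:** I laid the middle and right-hand boards on the packer. Measured before the swing, the top board's centre was within about 1 mm and its yaw within about 0.1° of the nest. The third board stayed on the trolley, and neither packer was moved.
- **Blade:** I gripped the knob and swung it from about 1.24 rad. At the end the tool stopped advancing while the side force rose to about 5 N, which I took as the stop. I then let go and drew clear.
- **Last picture:** it shows the blade lying along the middle of the stack with the boards in place and the waiting packer where it was.
- **Checks that disagreed:** after the swing, the automatic board outline came out about 10 mm too long, because the yellow blade merged with the plywood colour. I checked the board's position in that picture by eye instead. The knob's distance from the axis measured about 51 mm against the 55 mm given, which made no difference to the grip.

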